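# Make up the crown kit and the filling kit

### The job

Make up the two kits for the dental class in their moulded grey trays. The long tray with three recesses is the crown kit: seat the full-arch stone cast flush in the recess with the cut corners, put the bur block in the middle recess and the steel impression tray in the long recess; the short tray with two recesses is the filling kit: put the half-arch cast in the oblong recess and the glass dappen dish in the square one. Everything stands upright and fully down on its recess floor; the casts chip, so set them down gently rather than let them fall, and leave the jar and the wax tin that stand among the stock where they are.

Things in the scene. Friction and masses are not known exactly. Their poses are not given: they have to be found in the camera images.
- crown_tray: Long grey kit tray, fixed, 132 (x) x 254 (y) mm; origin: underside centre, z up. Recess floors at z 3, land between at 11, rim at 15 mm. Recess centres at x 0: y -83 mm cut-cornered, 67 (x) x 72 (y), both +x corners cut (24 mm legs), full cast fits only front to tray +x, 6 mm play a side; y -5 square, 60 x 60, bur block; y +78 long, 116 (x) x 82 (y), impression tray, handle along x, either way.
- filling_tray: Short grey kit tray, fixed, 132 (x) x 150 (y) mm; origin: underside centre, z up. Recess floors at z 3, land between at 11, rim at 15 mm. Recess centres at x 0: y -42 mm oblong, 76 (x) x 50 (y), half cast with its length along x, either way round; y +37 mm square, 60 x 60, dappen dish.
- full_cast: Full-arch cast, buff stone, 150 g: base 55 (x) x 60 (y) x 20 mm high, the two front (+x) corners cut at 45 degrees (22 mm legs, flat front 16 mm wide), horseshoe of teeth on top, 29 mm high in all. Grip the base front to heel (55 mm), or by its sides (60 mm, flat from x -27 to +5). Origin: underside centre; x to the front teeth, z up.
- half_cast: Half-arch cast, buff stone, 85 g: plain block base 58 (x) x 34 (y) x 20 mm high with one row of seven teeth along it, 29 mm high in all. Grip the base across y (34 mm). Origin: underside centre; x along its length, z up.
- impression_tray: Perforated steel impression tray lying flat, 50 g, 92 (x) x 62 (y) mm: U-shaped trough 16 mm high from its open heel at x -46 to its round front at x +8 mm; flat handle 14 mm wide (y), 8 to 13 mm above the underside, from x +8 to +46. Grip across the handle (x +20 to +30); centre of mass at about x -15. Origin: underside, half-way along its length; x along the handle, z up.
- bur_block: Bare aluminium bur block, 80 g, 44 (x) x 30 (y) x 22 mm high, with eight thin burs standing in two rows on top, up to 38 mm. Grip the block across y (30 mm). Origin: underside centre, z up.
- dappen_dish: Small amber glass dappen dish, 50 g: eight-sided, 36 mm across, 26 mm high, slightly waisted, a shallow cup in its top. Origin: underside centre, z up.
- jar: Small white plastic jar with a screw cap, 44 mm across, 42 mm high, standing among the stock; not part of a kit. Origin: underside centre.
- wax_tin: Flat round aluminium wax tin, 52 mm across, 18 mm high, standing among the stock; not part of a kit. Origin: underside centre.
There are look-alikes about, which are no part of the job. Leave any yellow look-alike of the dappen_dish alone.

How it is judged:
By the outcome, as a careful person would: the job done as asked, in the order asked, and still so for the second after the job is handed in, with the robot touching nothing.
It also fails if it takes over 128 s, if anything falls off the work surface, if the arm or the gripper's body presses on something with over 40 N, if the wrist force passes 120 N, or if a joint passes its speed limit or range.

### The arm

A 6-joint arm with a two-finger parallel gripper is mounted at the origin on the work surface. World frame = base frame: x ahead of the robot, y to its left, z up, the work surface at z = 0. Lengths are in m, angles in rad, forces in N, time in s.
With the tool pointing down it reaches from about 0.4 to 0.825 m from the base axis. Payload 7 kg.
Tool frame: the origin (TCP) lies between the finger pads; the fingertips stand env.tip_reach ahead of it and the grasp point (between the pads) lies 11 mm behind it (env.tip_reach is the distance from the TCP to the fingertips, in m); z points along the fingers, y is the line along which they close (so a half turn about z gives the same grasp; the last joint's range is limited). The gripper opens to 88 mm and grips with 3 to 60 N. Pads are 19 mm wide; open, the fingers measure 130 mm over their backs; the gripper's body (78 mm by 193 mm) begins 47 mm behind the grasp point.
Start: joints at [-0.866, 0.359, 0.012, 0, -1.224, -0.288], TCP at [0.273, -0.617, 0.235] pointing down, gripper open.
Joint ranges: [-3.07, 3.07], [-1.43, 2.12], [-1.02, 1.25], [-3.03, 1.67], [-3.05, -0], [-3.03, 3.03]. Speed limits (rad/s): [2.39, 2.39, 3.01, 3.14, 3.14, 3.14].

### API

Orientations are given as [roll, pitch, yaw] about the fixed x, y, z axes, in that order (R = Rz(yaw) Ry(pitch) Rx(roll)).
In Python, from bench import env gives the robot as it stands. The module is installed in compiled form; this text tells all that it offers.
- The arm moves only by the tool step_arm, never from a script. Its argument "series" is a list of rows, each an object with "translation": the shift along the tool's x, y, z in cm, a list of three; "spin": the turn about the tool's z in rad; "fingers": the closure, from 0 (fully open) to 1 (shut). A call has 1 to 12 rows; each row shifts and turns the commanded pose from where the row before left it, along the tool's axes as they then stand; what a row does not reach is not made up. A row lasts 1/8 s, in which the tool goes at most 62.5 mm and 10.7 degrees, less where a joint would pass 70% of its speed; a pose out of reach is approached as far as the arm can. A call is refused whole if a number of a shift passes 6.25 or a number of a turn 0.188, either way. A call with a gripper value outside its range is refused whole. The fingers move at their own pace and stop on an object; "squeeze" is the grip in N (left out, the last holds). Time passes only in rows, so rows that do not move let the fingers close. It gives the time, the measured TCP pose, the force, the opening and the grip force at its end, in the units of the state.
- env.state(): the state, without advancing time (a new reading comes with each control period).
- env.capture(name): name is "side" or "top"; returns the picture (480x640x3 uint8, red, green, blue); there is no depth.
- env.get_calibration(name): a dict with "mtx" (3x3 intrinsics, pixels), "world_to_cam" (4x4, takes a point from world to camera coordinates). Camera axes: x right, y up, looking along -z (the intrinsics and any distortion apply to the point x, -y, -z); pixel columns grow to the right and rows downward; lengths in m; the calibration is good to about 2 mm. A picture is of the moment at which its call begins. get_calibration takes no time and is no camera call.
- env.close_job(): hands the job in; it is judged then, once.
The state is a dict: "t": time; "qpos": joint angles; "dq": joint speeds; "effort": joint torques, N m; "tool_pos": TCP position; "orientation": TCP orientation; "force": force on the tool from outside, world axes, zero at the start; "wrist_torque": the same for the moment, N m; "width": finger opening in m; "finger_force": force on a finger pad.
Only numpy, scipy, OpenCV 4.12 (cv2) and the standard library are available. Lean on these libraries where they do the work, as an engineer would, in place of code of your own. Each camera call takes 0.05 s, during which the arm holds its last target. There are 200 camera calls.

## Working session

There is one attempt and no reset: what is moved stays moved. The work goes in short steps, Python scripts to look and compute and a tool call to move; the robot and the scene stay as the last step left them, time stands still between calls to the robot, and variables do not carry over. Pictures are saved under pics/ and viewed, at most 14 in all, crops included, and the job is handed in when it is done.

Besides the shell and the picture viewer there is one more tool, called after "Request:" as name(argument=value, ...), one argument or row to a line, values as JSON. step_arm: Moves the arm, as the interface text tells. Its arguments: {"type":"object","properties":{"series":{"type":"array","items":{"type":"object","properties":{"translation":{"type":"array","items":{"type":"number"}},"spin":{"type":"number"},"fingers":{"type":"number"}}}},"squeeze":{"type":"number"}},"required":["series"]}

```bash
mkdir -p pics; python3 - <<'E'
from bench import env
import cv2,numpy as np
s=env.state();print(s,env.tip_reach)
for n in("top","side"):
    im=env.capture(n);cv2.imwrite(f"pics/{n}0.png",im[:,:,::-1]);c=env.get_calibration(n);print(n,c)
E
```

```text
{'t': 0.0, 'qpos': array([-8.65897533e-01,  3.59396195e-01,  1.10671559e-02, -3.61352101e-04,
       -1.22412533e+00, -2.88083136e-01]), 'dq': array([ 5.73657511e-05, -2.18726646e-04, -7.70471096e-04, -5.24860664e-04,
       -2.34927065e-04,  6.31806596e-04]), 'effort': array([ 2.88853098e-04, -5.82727432e+01,  2.93063396e+01,  6.99750647e+00,
        7.05208411e-03, -1.69954874e-04]), 'tool_pos': array([ 0.27304571, -0.61678021,  0.23361826]), 'orientation': array([ 3.13990642e+00, -1.45426417e-04, -2.72489993e+00]), 'force': array([ 0.35884874, -0.68953557, -0.13333696]), 'wrist_torque': array([-0.04831511,  0.04679234,  0.066995  ]), 'finger_force': 0.0, 'width': 0.08751483259029354} 0.008
top {'mtx': array([[437.4664211 ,   0.        , 320.58055987],
       [  0.        , 437.4664211 , 242.90303924],
       [  0.        ,   0.        ,   1.        ]]), 'world_to_cam': array([[-1.52249023e-03, -9.99993203e-01,  3.35796268e-03,
        -1.04237588e-03],
       [ 9.81459349e-01, -8.50652295e-04,  1.91668525e-01,
        -5.84588042e-01],
       [-1.91664365e-01,  3.58751732e-03,  9.81453973e-01,
        -8.40620475e-01],
       [ 0.00000000e+00,  0.00000000e+00,  0.00000000e+00,
         1.00000000e+00]])}
side {'mtx': array([[515.25409123,   0.        , 315.7738276 ],
       [  0.        , 515.25409123, 244.30930869],
       [  0.        ,   0.        ,   1.        ]]), 'world_to_cam': array([[-0.77119109, -0.63639786, -0.01618848,  0.43906548],
       [ 0.48265317, -0.60108553,  0.63697889, -0.30440281],
       [-0.41510266,  0.48341902,  0.77071125, -0.83879078],
       [ 0.        ,  0.        ,  0.        ,  1.        ]])}
```

View pics/top0.png

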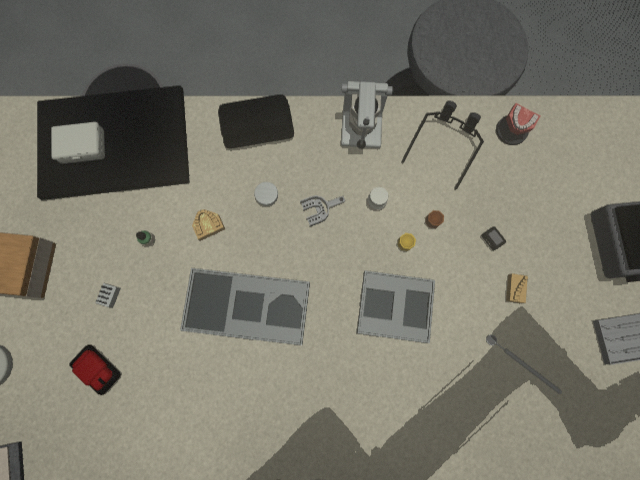

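View pics/side0.png

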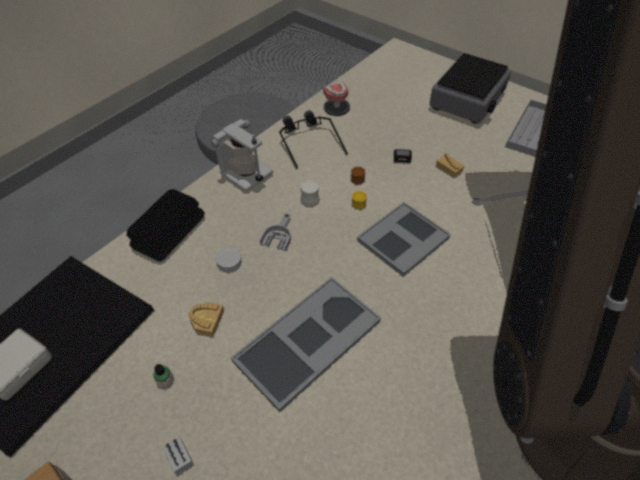

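Both views show the scene, with pixels below from the top view:
- **Full cast:** (207,224). The red/white jaw model at (518,120) could be taken for it.
- **Half cast:** (517,288).
- **Impression tray:** (322,208).
- **Bur block:** (107,295). The dark box at (493,238) and the instrument case at (620,338) could be taken for it.
- **Dappen dish:** the amber one at (435,219). The yellow one at (407,242) is the look-alike.
- **Jar and wax tin:** (378,198) and (266,194).
- **Trays:** crown (246,307), with its cut-cornered recess to the right (-y), and filling (396,307).

I'll check these choices in one close crop.

```bash
python3 - <<'E'
import cv2,numpy as np
im=cv2.imread("pics/top0.png")
def c(u,v,w=33,h=37):
    return cv2.resize(im[v-h:v+h,u-w:u+w],(264,296),interpolation=cv2.INTER_CUBIC)
r=[c(207,224),c(107,295),c(322,208)],[c(517,288),c(420,228),c(295,310)]
cv2.imwrite("pics/m1.png",np.vstack([np.hstack(x) for x in r]))
hsv=cv2.cvtColor(im,cv2.COLOR_BGR2HSV)
for n,(u,v) in dict(fc=(207,212),bur=(107,290),tray=(318,208),hc=(515,292),amb=(435,219),yel=(407,242),bg=(250,230),land=(345+60-5,300),rec=(210,300),rec2=(250,307)).items(): print(n,hsv[v-1:v+2,u-1:u+2].reshape(-1,3).mean(0).astype(int))
E
```

```text
fc [ 20 100 157]
bur [ 39  11 133]
tray [ 32   8 133]
hc [ 20  98 124]
amb [ 12 129 110]
yel [ 23 147 170]
bg [ 24  36 155]
land [ 44   9 135]
rec [65 10 76]
rec2 [58  9 79]
```

View pics/m1.png

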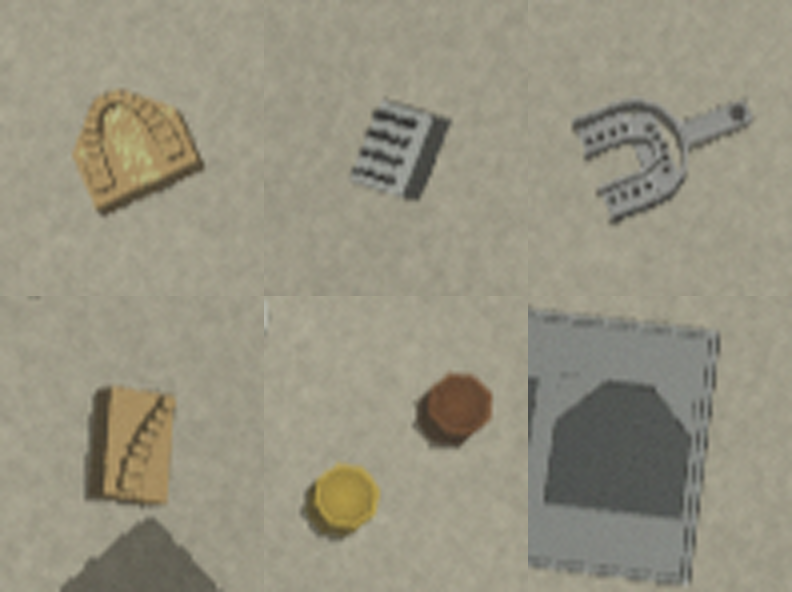

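The crop confirms the choices: the full cast's front points up-left, the dappen dish is the amber one, and the cut corners of the recess face image-up (+x). Next I'll measure the poses.

```bash
cat > h.py <<'E'
import cv2,numpy as np
from bench import env
def ray(n,uv,z):
    c=env.get_calibration(n);K=c["mtx"];T=np.array(c["world_to_cam"]);R=T[:3,:3];C=-R.T@T[:3,3]
    uv=np.atleast_2d(uv).astype(float)
    d=np.c_[(uv[:,0]-K[0,2])/K[0,0],-(uv[:,1]-K[1,2])/K[1,1],-np.ones(len(uv))]@R
    return (C+d*((z-C[2])/d[:,2])[:,None])[:,:2]
def pix(n,p):
    c=env.get_calibration(n);q=(np.array(c["world_to_cam"])@np.r_[p,1])[:3]
    return c["mtx"][:2,:2]@(q[:2]*[1,-1]/-q[2])+c["mtx"][:2,2]
def blob(n,im,mask,p,z,r=40):
    u,v=pix(n,np.r_[p,z]).astype(int);w=np.zeros_like(mask);cv2.circle(w,(int(u),int(v)),r,255,-1)
    m=cv2.morphologyEx(mask&w,cv2.MORPH_CLOSE,np.ones((3,3)))
    cs,_=cv2.findContours(m,cv2.RETR_EXTERNAL,cv2.CHAIN_APPROX_NONE)
    c=max(cs,key=cv2.contourArea)[:,0];W=(ray(n,c,z)*1e3).astype(np.float32)
    M=cv2.moments(W);cen=np.array([M['m10'],M['m01']])/M['m00']
    return cen,cv2.minAreaRect(W),W
def masks(im):
    h=cv2.cvtColor(im,cv2.COLOR_BGR2HSV)
    return dict(buff=cv2.inRange(h,(10,68,50),(30,255,255)),amber=cv2.inRange(h,(0,80,40),(17,255,255)),grey=cv2.inRange(h,(0,0,0),(180,21,255)))
E
cat > m.py <<'E'
from h import *
top=cv2.imread("pics/top0.png");side=cv2.imread("pics/side0.png")
for n,k,uv,z,r in [("full","buff",(207,224),.010,32),("bur","grey",(107,295),.011,22),("imp","grey",(322,208),.008,34),("half","buff",(517,288),.010,28),("dap","amber",(435,219),.013,16),("jar","grey",(378,198),.02,18),("tin","grey",(266,194),.009,20),("crown","grey",(246,307),.0075,80),("fill","grey",(396,307),.0075,60)]:
    p=ray("top",uv,z)[0]
    for cam,im in(("top",top),("side",side)):
        try:
            c,a,W=blob(cam,im,masks(im)[k],p,z,r if cam=="top" else int(r*1.3));print(n,cam,c.round(1),"rect",np.round(a[0],1),np.round(a[1],1),round(a[2],1))
        except Exception as e: print(n,cam,e)
E
python3 m.py
```

```text
full top [636.3 246.2] rect [639.8 247.6] [61.6 62.5] 25.4
full side [637.4 245.7] rect [640.1 248.9] [63.9 70.7] 27.7
bur top [482.  447.1] rect [481.7 446.9] [39.  44.5] 72.6
bur side [482.5 448. ] rect [482.7 448.1] [31.  54.1] 73.5
imp top [674.2   1.3] rect [677.8 -10. ] [63.6 92.4] 21.4
imp side [673.    3.9] rect [677.4  -6. ] [ 63.3 100.9] 23.0
half top [ 495.9 -417.1] rect [ 496.1 -417. ] [41.2 59.7] 80.3
half side [ 495.8 -415.1] rect [ 495.7 -416.9] [56.9 68.5] 81.8
dap top [ 647.1 -251.2] rect [ 647.4 -250. ] [32.5 40.1] 33.4
dap side [ 645.9 -247.9] rect [ 645.2 -247.2] [30.9 55.5] 37.0
jar top [ 693.7 -128.6] rect [ 692.8 -127.9] [39.  45.9] 62.9
jar side [ 693.2 -127.5] rect [ 693.  -127.7] [38.3 70.9] 40.6
tin top [706.3 118.9] rect [706.5 119.6] [51.  50.7] 90.0
tin side [705.1 119.8] rect [705.4 120.1] [49.8 63.4] 46.6
crown top [460.  156.7] rect [459.9 156.7] [256.  133.2] 83.2
crown side [459.5 156.5] rect [459.5 156.5] [258.7 138.7] 83.1
fill top [ 458.6 -160.9] rect [ 458.6 -160.7] [152.1 133.4] 82.1
fill side [ 458.2 -158.7] rect [ 458.4 -158.5] [160.1 139. ] 81.9
```

Both views agree to about 2 mm. I'll write a helper that works out moves in tool axes, then start the first approach.

```bash
cat > go.py <<'E'
import sys,numpy as np
from bench import env
# go.py x y z(tcp) yawdeg, mm: spin, then tool-axis shift in cm
x,y,z,w=map(float,sys.argv[1:5]);s=env.state();p=s["tool_pos"]*1e3;yaw=s["orientation"][2]
d=(np.radians(w)-yaw+np.pi)%(2*np.pi)-np.pi;t=np.radians(w);D=np.array([x,y,z])-p
sx=np.array([np.cos(t),np.sin(t)]);sy=np.array([np.sin(t),-np.cos(t)])
v=np.array([D[:2]@sx,D[:2]@sy,-D[2]])/10
print("t",round(s["t"],2),"pos",p.round(1),"yaw",round(np.degrees(yaw),1),"q1",s["qpos"][0].round(2),"q6",s["qpos"][5].round(2),"w",round(s["width"]*1e3,1),"F",s["force"].round(1),"ff",round(s["finger_force"],1))
print("spin",round(-d,3),"tool cm",v.round(2),"rows@5:",int(np.ceil(np.linalg.norm(v)/5)))
E
python3 go.py 639.8 247.8 180 -64.5
```

```text
t 0.1 pos [ 273.1 -616.8  233.7] yaw -156.1 q1 -0.87 q6 -0.29 w 87.7 F [ 0.  -0.1  0.3] ff 0.0
spin -1.599 tool cm [-62.25 -70.32   5.37] rows@5: 19
```

Request:
step_arm(
  series=[
    {"spin": -0.178,"fingers": 0},
    {"spin": -0.178,"fingers": 0},
    {"spin": -0.178,"fingers": 0},
    {"spin": -0.178,"fingers": 0},
    {"spin": -0.178,"fingers": 0},
    {"spin": -0.178,"fingers": 0},
    {"spin": -0.178,"fingers": 0},
    {"spin": -0.178,"fingers": 0},
    {"spin": -0.175,"fingers": 0},
  ],
)

```text
$.series[0]: bad value
```

Request:
step_arm(
  series=[
    {"translation": [-3.11,-3.52,0.2]},
    {"translation": [-3.11,-3.52,0.2]},
    {"translation": [-3.11,-3.52,0.2]},
    {"translation": [-3.11,-3.52,0.2]},
    {"translation": [-3.11,-3.52,0.2]},
    {"translation": [-3.11,-3.52,0.2]},
    {"translation": [-3.11,-3.52,0.2]},
    {"translation": [-3.11,-3.52,0.2]},
    {"translation": [-3.11,-3.52,0.2]},
    {"translation": [-3.11,-3.52,0.2]},
  ],
)

```text
$.series[0]: bad value
```

```bash
python3 go.py 639.8 247.8 180 -64.5
```

```text
t 0.1 pos [ 273.1 -616.8  233.7] yaw -156.1 q1 -0.87 q6 -0.29 w 87.7 F [ 0.  -0.1  0.3] ff 0.0
spin -1.599 tool cm [-62.25 -70.32   5.37] rows@5: 19
```

All three fields are needed in every row.

Request:
step_arm(
  series=[
    {"translation": [0,0,0.5],"spin": -0.178,"fingers": 0},
    {"translation": [0,0,0.5],"spin": -0.178,"fingers": 0},
    {"translation": [0,0,0.5],"spin": -0.178,"fingers": 0},
    {"translation": [0,0,0.5],"spin": -0.178,"fingers": 0},
    {"translation": [0,0,0.5],"spin": -0.178,"fingers": 0},
    {"translation": [0,0,0.5],"spin": -0.178,"fingers": 0},
    {"translation": [0,0,0.5],"spin": -0.178,"fingers": 0},
    {"translation": [0,0,0.5],"spin": -0.178,"fingers": 0},
    {"translation": [0,0,0.5],"spin": -0.175,"fingers": 0},
  ],
)

```text
t: 1.23
tool_pos: [0.2731, -0.6169, 0.1888]
orientation: [3.142, 0.001, -1.12]
force: [0.2, 0.4, 0.2]
width: 0.0874
finger_force: 0.0
```

Request:
step_arm(
  series=[
    {"translation": [-3.11,-3.52,0],"spin": 0,"fingers": 0},
    {"translation": [-3.11,-3.52,0],"spin": 0,"fingers": 0},
    {"translation": [-3.11,-3.52,0],"spin": 0,"fingers": 0},
    {"translation": [-3.11,-3.52,0],"spin": 0,"fingers": 0},
    {"translation": [-3.11,-3.52,0],"spin": 0,"fingers": 0},
    {"translation": [-3.11,-3.52,0],"spin": 0,"fingers": 0},
    {"translation": [-3.11,-3.52,0],"spin": 0,"fingers": 0},
    {"translation": [-3.11,-3.52,0],"spin": 0,"fingers": 0},
    {"translation": [-3.11,-3.52,0],"spin": 0,"fingers": 0},
    {"translation": [-3.11,-3.52,0],"spin": 0,"fingers": 0},
  ],
)

```text
t: 2.48
tool_pos: [0.4573, -0.1834, 0.1895]
orientation: [3.142, 0.0, -1.126]
force: [0.9, -1.0, -1.1]
width: 0.0875
finger_force: 0.0
```

```bash
python3 go.py 639.8 247.8 180 -64.5
```

```text
t 2.48 pos [ 457.3 -183.4  189.5] yaw -64.5 q1 0.02 q6 0.43 w 87.5 F [ 0.9 -1.  -1.1] ff 0.0
spin -0.0 tool cm [-31.07 -35.04   0.95] rows@5: 10
```

Request:
step_arm(
  series=[
    {"translation": [-3.11,-3.5,0.5],"spin": 0,"fingers": 0},
    {"translation": [-3.11,-3.5,0.5],"spin": 0,"fingers": 0},
    {"translation": [-3.11,-3.5,1],"spin": 0,"fingers": 0},
    {"translation": [-3.11,-3.5,1],"spin": 0,"fingers": 0},
    {"translation": [-3.11,-3.5,1],"spin": 0,"fingers": 0},
    {"translation": [-3.11,-3.5,1],"spin": 0,"fingers": 0},
    {"translation": [-3.11,-3.5,1],"spin": 0,"fingers": 0},
    {"translation": [-3.11,-3.5,1],"spin": 0,"fingers": 0},
    {"translation": [-3.11,-3.5,1],"spin": 0,"fingers": 0},
    {"translation": [-3.11,-3.5,1],"spin": 0,"fingers": 0},
    {"translation": [0,0,1],"spin": 0,"fingers": 0},
    {"translation": [0,0,1],"spin": 0,"fingers": 0},
  ],
)

```text
t: 3.98
tool_pos: [0.6385, 0.2461, 0.0783]
orientation: [3.14, -0.0, -1.126]
force: [-0.8, -0.3, -0.5]
width: 0.0881
finger_force: 0.0
```

```bash
python3 go.py 639.8 247.8 18 -64.5; python3 -c "
from h import *
im=env.capture('side')[:,:,::-1];u,v=pix('side',[.64,.248,.04]).astype(int);cv2.imwrite('pics/c1.png',cv2.resize(im[v-90:v+60,max(0,u-100):u+100],None,fx=3,fy=3))"
```

```text
t 3.98 pos [638.5 246.1  78.3] yaw -64.5 q1 0.65 q6 -0.21 w 88.1 F [-0.8 -0.3 -0.5] ff 0.0
spin 0.0 tool cm [-0.09 -0.19  6.03] rows@5: 2
```

View pics/c1.png

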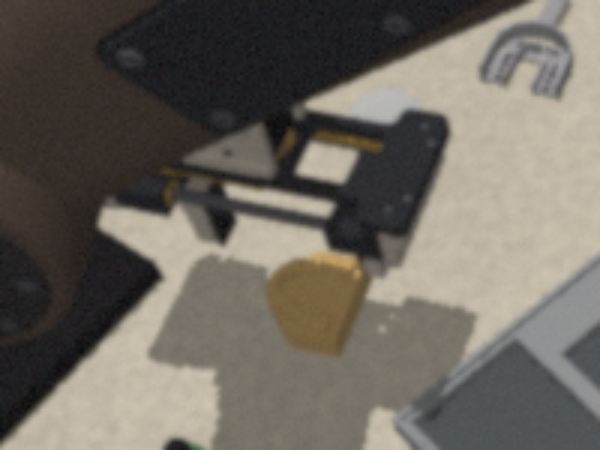

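The side view shows the open fingers straddling the cast front to heel, about 60 mm above it. I'll descend and grip.

Request:
step_arm(
  series=[
    {"translation": [-0.05,-0.1,1.5],"spin": 0,"fingers": 0},
    {"translation": [-0.04,-0.09,1.5],"spin": 0,"fingers": 0},
    {"translation": [0,0,1.5],"spin": 0,"fingers": 0},
    {"translation": [0,0,1],"spin": 0,"fingers": 0},
    {"translation": [0,0,0.5],"spin": 0,"fingers": 0},
    {"translation": [0,0,0],"spin": 0,"fingers": 0.3},
    {"translation": [0,0,0],"spin": 0,"fingers": 0.6},
    {"translation": [0,0,0],"spin": 0,"fingers": 1},
    {"translation": [0,0,0],"spin": 0,"fingers": 1},
    {"translation": [0,0,0],"spin": 0,"fingers": 1},
  ],
  squeeze=25,
)

```text
t: 5.28
tool_pos: [0.6406, 0.2482, 0.02]
orientation: [-3.141, 0.0, -1.126]
force: [-1.6, -0.3, 2.4]
width: 0.0548
finger_force: 25.0
```

```bash
python3 go.py 639.8 247.8 18 -64.5
```

```text
t 5.28 pos [640.6 248.2  20. ] yaw -64.5 q1 0.65 q6 -0.21 w 54.8 F [-1.6 -0.3  2.4] ff 25.0
spin 0.0 tool cm [0.   0.08 0.2 ] rows@5: 1
```

```bash
cat > r.py <<'E'
from h import *
for cam in("top","side"):
    im=cv2.imread(f"pics/{cam}0.png");h=cv2.cvtColor(im,cv2.COLOR_BGR2HSV);m=cv2.inRange(h,(0,0,0),(180,40,105))
    for n,o,yaw,L in(("crown",(459.8,156.6),-6.8,(-83,-5,78)),("fill",(458.5,-159.8),-7.9,(-42,37))):
        a=np.radians(yaw)
        for l in L:
            p=np.array(o)+l*np.array([-np.sin(a),np.cos(a)]);c,r,W=blob(cam,im,m,p/1e3,.007,30 if l!=78 else 44)
            print(cam,n,l,"pred",p.round(1),"cen",c.round(1),"rect",np.round(r[0],1),np.round(r[1],1),round(r[2],1))
E
python3 r.py; python3 go.py 450 74.2 120 -96.8
```

```text
top crown -83 pred [450.   74.2] cen [446.6  72.7] rect [449.8  69.6] [80.5 67.7] 83.1
top crown -5 pred [459.2 151.6] cen [459.6 151.5] rect [459.6 151.6] [60.7 60.8] 83.2
top crown 78 pred [469.  234.1] cen [470.4 236.9] rect [470.3 236.8] [ 88.4 125.2] 83.3
top fill -42 pred [ 452.7 -201.4] cen [ 452.8 -205.4] rect [ 455.5 -205.6] [ 55.6 107.1] 82.1
top fill 37 pred [ 463.6 -123.2] cen [ 464.1 -124.1] rect [ 464.1 -124.1] [60.1 60.2] 82.2
side crown -83 pred [450.   74.2] cen [448.2  69.6] rect [460.  70.] [82.5 97.7] 83.2
side crown -5 pred [459.2 151.6] cen [460.1 150.6] rect [460.6 149.5] [67.1 65.6] 82.8
side crown 78 pred [469.  234.1] cen [468.5 237.7] rect [466.4 227.8] [117.6 136.8] 83.2
side fill -42 pred [ 452.7 -201.4] cen [ 454.3 -187.4] rect [ 454.6 -179.5] [113.6 135.5] 82.1
side fill 37 pred [ 463.6 -123.2] cen [ 466.4 -135. ] rect [ 461.5 -140.1] [123.8 132.2] 82.2
t 5.28 pos [640.6 248.2  20. ] yaw -64.5 q1 0.65 q6 -0.21 w 54.8 F [-1.6 -0.3  2.4] ff 25.0
spin 0.564 tool cm [ 19.53  16.86 -10.  ] rows@5: 6
```

Request:
step_arm(
  series=[
    {"translation": [0,0,-0.5],"spin": 0,"fingers": 1},
    {"translation": [0,0,-1.5],"spin": 0,"fingers": 1},
    {"translation": [0,0,-2.0],"spin": 0,"fingers": 1},
    {"translation": [0,0,-2.0],"spin": 0,"fingers": 1},
    {"translation": [0,0,-1],"spin": 0.14,"fingers": 1},
    {"translation": [0,0,-1],"spin": 0.14,"fingers": 1},
    {"translation": [0,0,-1],"spin": 0.14,"fingers": 1},
    {"translation": [0,0,-1],"spin": 0.144,"fingers": 1},
  ],
)

```text
t: 6.28
tool_pos: [0.6406, 0.2481, 0.121]
orientation: [-3.141, 0.001, -1.694]
force: [-0.8, 0.9, -1.9]
width: 0.0544
finger_force: 25.0
```

```bash
python3 go.py 450 74.2 120 -96.8
```

```text
t 6.28 pos [640.6 248.1 121. ] yaw -97.1 q1 0.65 q6 -0.78 w 54.4 F [-0.8  0.9 -1.9] ff 25.0
spin -0.005 tool cm [19.52 16.86  0.1 ] rows@5: 6
```

Request:
step_arm(
  series=[
    {"translation": [2,1.7,0],"spin": -0.005,"fingers": 1},
    {"translation": [3.5,3.03,0],"spin": 0,"fingers": 1},
    {"translation": [3.5,3.03,0],"spin": 0,"fingers": 1},
    {"translation": [3.5,3.03,0],"spin": 0,"fingers": 1},
    {"translation": [3.5,3.03,0],"spin": 0,"fingers": 1},
    {"translation": [2.5,2.16,0],"spin": 0,"fingers": 1},
    {"translation": [1.02,0.88,0],"spin": 0,"fingers": 1},
    {"translation": [0,0,0],"spin": 0,"fingers": 1},
    {"translation": [0,0,2.5],"spin": 0,"fingers": 1},
    {"translation": [0,0,2.5],"spin": 0,"fingers": 1},
    {"translation": [0,0,1],"spin": 0,"fingers": 1},
    {"translation": [0,0,0],"spin": 0,"fingers": 1},
  ],
)

```text
t: 7.78
tool_pos: [0.4511, 0.0737, 0.0592]
orientation: [3.141, -0.001, -1.684]
force: [-0.5, 0.3, -0.8]
width: 0.0549
finger_force: 25.0
```

```bash
python3 go.py 450 74.2 23 -96.8; python3 -c "
from h import *
L=[]
for n in('side','top'):
    im=env.capture(n)[:,:,::-1];u,v=pix(n,[.45,.074,.03]).astype(int);L.append(cv2.resize(im[v-60:v+60,u-60:u+60],(396,396)))
cv2.imwrite('pics/c2.png',np.hstack(L))"
```

```text
t 7.78 pos [451.1  73.7  59.2] yaw -96.5 q1 0.6 q6 -0.71 w 54.9 F [-0.5  0.3 -0.8] ff 25.0
spin 0.005 tool cm [-0.04  0.11  3.62] rows@5: 1
```

View pics/c2.png

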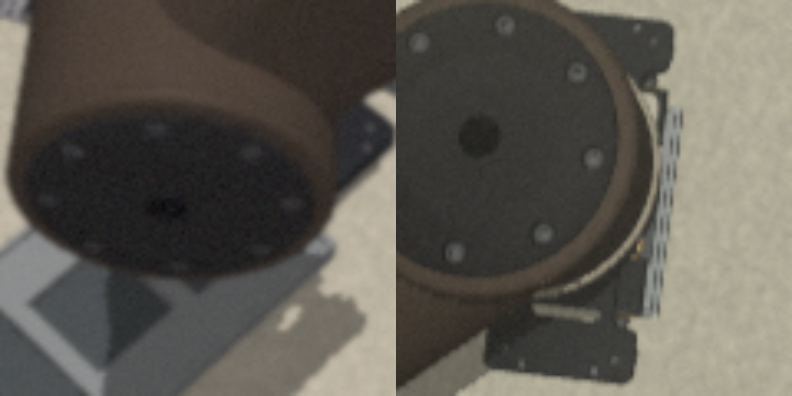

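The arm hides the recess in both views, so I'll lower slowly on the numbers and watch the force.

Request:
step_arm(
  series=[
    {"translation": [0,0.1,1],"spin": 0,"fingers": 1},
    {"translation": [0,0,1],"spin": 0,"fingers": 1},
    {"translation": [0,0,0.6],"spin": 0,"fingers": 1},
    {"translation": [0,0,0.3],"spin": 0,"fingers": 1},
    {"translation": [0,0,0.2],"spin": 0,"fingers": 1},
    {"translation": [0,0,0.15],"spin": 0,"fingers": 1},
    {"translation": [0,0,0],"spin": 0,"fingers": 1},
    {"translation": [0,0,0],"spin": 0,"fingers": 1},
  ],
)

```text
t: 8.88
tool_pos: [0.4498, 0.0736, 0.0272]
orientation: [-3.141, 0.0, -1.685]
force: [-0.7, 0.9, -1.9]
width: 0.0545
finger_force: 25.0
```

```bash
python3 go.py 450 74.2 23 -96.8
```

```text
t 8.88 pos [449.8  73.6  27.2] yaw -96.5 q1 0.6 q6 -0.71 w 54.5 F [-0.7  0.9 -1.9] ff 25.0
spin 0.005 tool cm [-0.07 -0.02  0.42] rows@5: 1
```

Request:
step_arm(
  series=[
    {"translation": [0,0,0.12],"spin": 0,"fingers": 1},
    {"translation": [0,0,0.1],"spin": 0,"fingers": 1},
    {"translation": [0,0,0.1],"spin": 0,"fingers": 1},
    {"translation": [0,0,0.05],"spin": 0,"fingers": 1},
    {"translation": [0,0,0],"spin": 0,"fingers": 1},
    {"translation": [0,0,0],"spin": 0,"fingers": 1},
  ],
)

```text
t: 9.62
tool_pos: [0.4497, 0.0735, 0.0234]
orientation: [-3.142, 0.0, -1.685]
force: [0.3, 0.0, -1.1]
width: 0.0548
finger_force: 25.0
```

```bash
python3 go.py 450 74.2 23 -96.8
```

```text
t 9.62 pos [449.7  73.5  23.4] yaw -96.5 q1 0.6 q6 -0.71 w 54.8 F [ 0.3  0.  -1.1] ff 25.0
spin 0.005 tool cm [-0.07 -0.02  0.04] rows@5: 1
```

Request:
step_arm(
  series=[
    {"translation": [0,0,0.06],"spin": 0,"fingers": 1},
    {"translation": [0,0,0.04],"spin": 0,"fingers": 1},
    {"translation": [0,0,0],"spin": 0,"fingers": 1},
    {"translation": [0,0,0],"spin": 0,"fingers": 1},
  ],
)

```text
t: 10.12
tool_pos: [0.4497, 0.0735, 0.0229]
orientation: [-3.141, 0.0, -1.685]
force: [-3.2, 0.3, 7.7]
width: 0.0546
finger_force: 25.0
```

```bash
python3 go.py 450 74.2 23 -96.8
```

```text
t 10.12 pos [449.7  73.5  22.9] yaw -96.5 q1 0.6 q6 -0.71 w 54.6 F [-3.2  0.3  7.7] ff 25.0
spin 0.005 tool cm [-0.07 -0.02 -0.01] rows@5: 1
```

Contact came at exactly the floor height. I'll release partly and lift straight up.

Request:
step_arm(
  series=[
    {"translation": [0,0,0],"spin": 0,"fingers": 0.36},
    {"translation": [0,0,0],"spin": 0,"fingers": 0.32},
    {"translation": [0,0,0],"spin": 0,"fingers": 0.28},
    {"translation": [0,0,0],"spin": 0,"fingers": 0.28},
    {"translation": [0,0,-0.5],"spin": 0,"fingers": 0.28},
    {"translation": [0,0,-1.5],"spin": 0,"fingers": 0.28},
    {"translation": [0,0,-2.5],"spin": 0,"fingers": 0.28},
    {"translation": [0,0,-3],"spin": 0,"fingers": 0},
  ],
)

```text
t: 11.12
tool_pos: [0.4493, 0.0733, 0.0981]
orientation: [3.141, -0.001, -1.685]
force: [-0.1, 1.1, 0.5]
width: 0.0689
finger_force: 0.0
```

```bash
for w in 162.6 -17.4; do python3 go.py 482 447.3 80 $w; done
```

```text
t 11.12 pos [449.3  73.3  98.1] yaw -96.5 q1 0.6 q6 -0.71 w 68.9 F [-0.1  1.1  0.5] ff 0.0
spin 1.76 tool cm [ 8.07 36.67  1.81] rows@5: 8
t 11.12 pos [449.3  73.3  98.1] yaw -96.5 q1 0.6 q6 -0.71 w 68.9 F [-0.1  1.1  0.5] ff 0.0
spin -1.381 tool cm [ -8.07 -36.67   1.81] rows@5: 8
```

Request:
step_arm(
  series=[
    {"translation": [0,0,0],"spin": -0.173,"fingers": 0},
    {"translation": [0,0,0],"spin": -0.173,"fingers": 0},
    {"translation": [0,0,0],"spin": -0.173,"fingers": 0},
    {"translation": [0,0,0],"spin": -0.173,"fingers": 0},
    {"translation": [0,0,0],"spin": -0.173,"fingers": 0},
    {"translation": [0,0,0],"spin": -0.173,"fingers": 0},
    {"translation": [0,0,0],"spin": -0.173,"fingers": 0},
    {"translation": [0,0,0],"spin": -0.17,"fingers": 0},
  ],
)

```text
t: 12.12
tool_pos: [0.4497, 0.0735, 0.0977]
orientation: [-3.141, -0.0, -0.298]
force: [0.1, 0.8, -0.2]
width: 0.0878
finger_force: 0.0
```

Request:
step_arm(
  series=[
    {"translation": [-0.6,-2.67,0],"spin": 0,"fingers": 0},
    {"translation": [-1,-4.5,0],"spin": 0,"fingers": 0},
    {"translation": [-1,-4.5,0],"spin": 0,"fingers": 0},
    {"translation": [-1,-4.5,0],"spin": 0,"fingers": 0},
    {"translation": [-1,-4.5,0],"spin": 0,"fingers": 0},
    {"translation": [-1,-4.5,0.3],"spin": 0,"fingers": 0},
    {"translation": [-1,-4.5,0.5],"spin": 0,"fingers": 0},
    {"translation": [-1,-4.5,0.5],"spin": 0,"fingers": 0},
    {"translation": [-0.5,-2.5,0.5],"spin": 0,"fingers": 0},
    {"translation": [0,0,0],"spin": 0,"fingers": 0},
  ],
)

```text
t: 13.38
tool_pos: [0.4817, 0.449, 0.0785]
orientation: [3.141, 0.0, -0.302]
force: [0.1, -0.9, -0.3]
width: 0.0874
finger_force: 0.0
```

```bash
python3 go.py 482 447.3 17.5 -17.4;  python3 -c "
from h import *
L=[]
for n in('side','top'):
    im=env.capture(n)[:,:,::-1];L.append(im)
    cv2.imwrite('pics/%s1.png'%n,im)
def cr(im,n,p,r=45):
    u,v=np.clip(pix(n,p).astype(int),r,[640-r,480-r]);return cv2.resize(im[v-r:v+r,u-r:u+r],(380,380))
cv2.imwrite('pics/c3.png',np.hstack([cr(L[1],'top',[.45,.074,.02],40),cr(L[0],'side',[.48,.447,.03],50)]))"
```

```text
t 13.38 pos [481.7 449.   78.5] yaw -17.3 q1 1.05 q6 0.22 w 87.4 F [ 0.1 -0.9 -0.3] ff 0.0
spin 0.001 tool cm [0.08 0.16 6.1 ] rows@5: 2
```

View pics/c3.png

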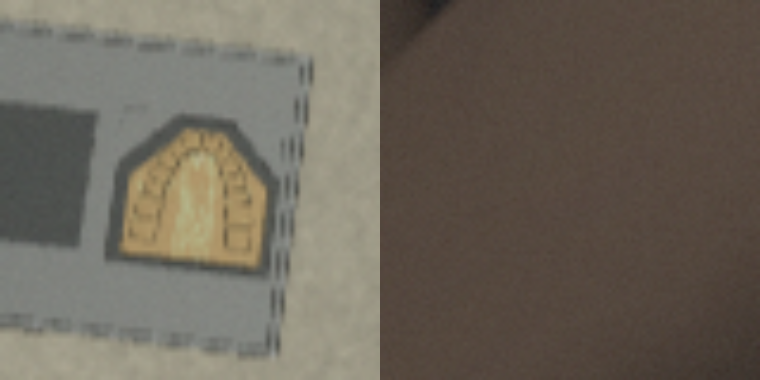

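The full cast sits flush in its cut-cornered recess with an even gap all round. Now the bur block: descend and grip.

Request:
step_arm(
  series=[
    {"translation": [0.08,0.15,1.5],"spin": 0,"fingers": 0},
    {"translation": [0,0,1.5],"spin": 0,"fingers": 0},
    {"translation": [0,0,1.5],"spin": 0,"fingers": 0},
    {"translation": [0,0,1],"spin": 0,"fingers": 0.2},
    {"translation": [0,0,0.5],"spin": 0,"fingers": 0.4},
    {"translation": [0,0,0],"spin": 0,"fingers": 0.5},
    {"translation": [0,0,0],"spin": 0,"fingers": 0.6},
    {"translation": [0,0,0],"spin": 0,"fingers": 1},
    {"translation": [0,0,0],"spin": 0,"fingers": 1},
    {"translation": [0,0,0],"spin": 0,"fingers": 1},
    {"translation": [0,0,0],"spin": 0,"fingers": 1},
  ],
  squeeze=25,
)

```text
t: 14.85
tool_pos: [0.4825, 0.4462, 0.0197]
orientation: [-3.141, -0.0, -0.304]
force: [-0.9, 0.2, 2.4]
width: 0.0299
finger_force: 25.0
```

```bash
python3 go.py 459.3 151.6 80 -6.8;python3 go.py 459.3 151.6 80 -96.8
```

```text
t 14.85 pos [482.5 446.2  19.7] yaw -17.4 q1 1.04 q6 0.22 w 29.9 F [-0.9  0.2  2.4] ff 25.0
spin -0.185 tool cm [ 1.19 29.52 -6.03] rows@5: 7
t 14.85 pos [482.5 446.2  19.7] yaw -17.4 q1 1.04 q6 0.22 w 29.9 F [-0.9  0.2  2.4] ff 25.0
spin 1.386 tool cm [29.52 -1.19 -6.03] rows@5: 7
```

Request:
step_arm(
  series=[
    {"translation": [0,0,-0.5],"spin": 0,"fingers": 1},
    {"translation": [0,0,-1.5],"spin": 0,"fingers": 1},
    {"translation": [0,0,-2],"spin": -0.09,"fingers": 1},
    {"translation": [0,0,-2],"spin": -0.095,"fingers": 1},
    {"translation": [0.1,2.5,0],"spin": 0,"fingers": 1},
    {"translation": [0.2,4.5,0],"spin": 0,"fingers": 1},
    {"translation": [0.2,4.5,0],"spin": 0,"fingers": 1},
    {"translation": [0.2,4.5,0],"spin": 0,"fingers": 1},
    {"translation": [0.2,4.5,0],"spin": 0,"fingers": 1},
    {"translation": [0.2,4.5,0],"spin": 0,"fingers": 1},
    {"translation": [0.1,3.0,0],"spin": 0,"fingers": 1},
    {"translation": [0,1.5,0],"spin": 0,"fingers": 1},
  ],
)

```text
t: 16.35
tool_pos: [0.4593, 0.1504, 0.0803]
orientation: [-3.141, -0.001, -0.12]
force: [0.1, 0.3, 0.3]
width: 0.03
finger_force: 25.0
```

Request:
step_arm(
  series=[
    {"translation": [0,0,0],"spin": 0,"fingers": 1},
    {"translation": [0,0,1.5],"spin": 0,"fingers": 1},
    {"translation": [0,0,1.5],"spin": 0,"fingers": 1},
    {"translation": [0,0,1],"spin": 0,"fingers": 1},
    {"translation": [0,0,0],"spin": 0,"fingers": 1},
  ],
)

```text
t: 16.98
tool_pos: [0.4592, 0.1519, 0.0388]
orientation: [3.141, 0.001, -0.118]
force: [0.4, -0.3, -1.1]
width: 0.0298
finger_force: 25.0
```

```bash
python3 go.py 459.3 151.6 22.7 -6.8
```

```text
t 16.98 pos [459.2 151.9  38.8] yaw -6.8 q1 0.73 q6 0.73 w 29.8 F [ 0.4 -0.3 -1.1] ff 25.0
spin 0.001 tool cm [0.02 0.03 1.61] rows@5: 1
```

Request:
step_arm(
  series=[
    {"translation": [0,0,0.8],"spin": 0,"fingers": 1},
    {"translation": [0,0,0.4],"spin": 0,"fingers": 1},
    {"translation": [0,0,0.2],"spin": 0,"fingers": 1},
    {"translation": [0,0,0.12],"spin": 0,"fingers": 1},
    {"translation": [0,0,0.1],"spin": 0,"fingers": 1},
    {"translation": [0,0,0.08],"spin": 0,"fingers": 1},
    {"translation": [0,0,0],"spin": 0,"fingers": 1},
  ],
)

```text
t: 17.85
tool_pos: [0.4594, 0.1517, 0.0227]
orientation: [-3.141, -0.0, -0.119]
force: [-1.5, -1.0, 2.8]
width: 0.0295
finger_force: 25.0
```

```bash
python3 go.py 459.3 151.6 22.7 -6.8
```

```text
t 17.85 pos [459.4 151.7  22.7] yaw -6.8 q1 0.73 q6 0.73 w 29.5 F [-1.5 -1.   2.8] ff 25.0
spin 0.0 tool cm [-0.01  0.01 -0.  ] rows@5: 1
```

Request:
step_arm(
  series=[
    {"translation": [0,0,0],"spin": 0,"fingers": 0.58},
    {"translation": [0,0,0],"spin": 0,"fingers": 0.5},
    {"translation": [0,0,0],"spin": 0,"fingers": 0.5},
    {"translation": [0,0,-0.5],"spin": 0,"fingers": 0.5},
    {"translation": [0,0,-2],"spin": 0,"fingers": 0.5},
    {"translation": [0,0,-3],"spin": 0,"fingers": 0.5},
    {"translation": [0,0,-3],"spin": 0,"fingers": 0.5},
    {"translation": [0,0,0],"spin": 0.178,"fingers": 0.3},
    {"translation": [0,0,0],"spin": 0.178,"fingers": 0.2},
    {"translation": [0,0,0],"spin": 0.178,"fingers": 0.2},
    {"translation": [0,0,0],"spin": 0.178,"fingers": 0.2},
    {"translation": [0,0,0],"spin": 0.178,"fingers": 0.2},
  ],
)

```text
t: 19.35
tool_pos: [0.4593, 0.1516, 0.1077]
orientation: [-3.141, 0.0, -1.015]
force: [-0.6, 0.3, 0.6]
width: 0.0694
finger_force: 0.0
```

```bash
python3 go.py 687 -32.2 80 -68
```

```text
t 19.35 pos [459.3 151.6 107.7] yaw -58.1 q1 0.73 q6 -0.17 w 69.4 F [-0.6  0.3  0.6] ff 0.0
spin 0.172 tool cm [ 25.57 -14.23   2.77] rows@5: 6
```

Request:
step_arm(
  series=[
    {"translation": [0,0,0],"spin": 0.172,"fingers": 0.2},
    {"translation": [2.5,-1.4,0],"spin": 0,"fingers": 0.2},
    {"translation": [4,-2.23,0],"spin": 0,"fingers": 0.2},
    {"translation": [4,-2.23,0],"spin": 0,"fingers": 0.2},
    {"translation": [4,-2.23,0],"spin": 0,"fingers": 0.2},
    {"translation": [4,-2.23,0],"spin": 0,"fingers": 0.2},
    {"translation": [4,-2.23,1],"spin": 0,"fingers": 0.2},
    {"translation": [3.1,-1.7,1],"spin": 0,"fingers": 0.2},
    {"translation": [0,0,0.8],"spin": 0,"fingers": 0.2},
    {"translation": [0,0,0],"spin": 0,"fingers": 0.2},
  ],
)

```text
t: 20.6
tool_pos: [0.6873, -0.031, 0.0783]
orientation: [3.139, 0.001, -1.181]
force: [0.3, -0.3, 0.6]
width: 0.0702
finger_force: 0.0
```

```bash
python3 go.py 687 -32.2 12 -68;  python3 -c "
from h import *
L=[]
for n in('side','top'):
    im=env.capture(n)[:,:,::-1];L.append(im)
    cv2.imwrite('pics/%s2.png'%n,im)
def cr(im,n,p,r=45):
    u,v=np.clip(pix(n,p).astype(int),r,[640-r,480-r]);return cv2.resize(im[v-r:v+r,u-r:u+r],(380,380))
cv2.imwrite('pics/c4.png',np.hstack([cr(L[1],'top',[.46,.12,.02],40),cr(L[0],'side',[.687,-.032,.03],50)]))"
```

```text
t 20.6 pos [687.3 -31.   78.3] yaw -67.7 q1 0.24 q6 0.15 w 70.2 F [ 0.3 -0.3  0.6] ff 0.0
spin 0.005 tool cm [0.09 0.08 6.63] rows@5: 2
```

View pics/c4.png

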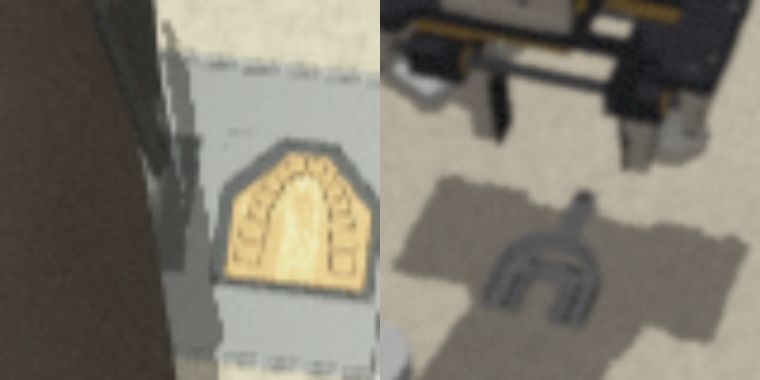

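In the side crop the fingers straddle the handle, with clear table on both sides and nothing in the way. Descend and grip.

Request:
step_arm(
  series=[
    {"translation": [0.09,0.08,1.5],"spin": 0.005,"fingers": 0.2},
    {"translation": [0,0,1.5],"spin": 0,"fingers": 0.2},
    {"translation": [0,0,1.5],"spin": 0,"fingers": 0.2},
    {"translation": [0,0,1.3],"spin": 0,"fingers": 0.3},
    {"translation": [0,0,0.7],"spin": 0,"fingers": 0.5},
    {"translation": [0,0,0.2],"spin": 0,"fingers": 0.65},
    {"translation": [0,0,0],"spin": 0,"fingers": 0.75},
    {"translation": [0,0,0],"spin": 0,"fingers": 0.8},
    {"translation": [0,0,0],"spin": 0,"fingers": 1},
    {"translation": [0,0,0],"spin": 0,"fingers": 1},
    {"translation": [0,0,0],"spin": 0,"fingers": 1},
  ],
  squeeze=45,
)

```text
t: 22.08
tool_pos: [0.6883, -0.0321, 0.0127]
orientation: [-3.141, -0.0, -1.186]
force: [0.7, -1.0, 1.1]
width: 0.0125
finger_force: 45.0
```

```bash
python3 go.py 493.8 231.1 90 -6.8
```

```text
t 22.07 pos [688.3 -32.1  12.7] yaw -67.9 q1 0.24 q6 0.15 w 12.5 F [ 0.7 -1.   1.1] ff 45.0
spin -1.067 tool cm [-22.43 -23.83  -7.73] rows@5: 7
```

Request:
step_arm(
  series=[
    {"translation": [0,0,-0.5],"spin": 0,"fingers": 1},
    {"translation": [0,0,-1.5],"spin": 0,"fingers": 1},
    {"translation": [0,0,-2],"spin": 0,"fingers": 1},
    {"translation": [0,0,-2],"spin": -0.15,"fingers": 1},
    {"translation": [0,0,-2],"spin": -0.16,"fingers": 1},
    {"translation": [0,0,0],"spin": -0.16,"fingers": 1},
    {"translation": [0,0,0],"spin": -0.16,"fingers": 1},
    {"translation": [0,0,0],"spin": -0.16,"fingers": 1},
    {"translation": [0,0,0],"spin": -0.16,"fingers": 1},
    {"translation": [0,0,0],"spin": -0.117,"fingers": 1},
  ],
)

```text
t: 23.32
tool_pos: [0.6883, -0.0321, 0.0936]
orientation: [-3.141, -0.001, -0.114]
force: [0.3, 0.4, -0.8]
width: 0.0134
finger_force: 45.0
```

Request:
step_arm(
  series=[
    {"translation": [-1.5,-1.6,0],"spin": 0,"fingers": 1},
    {"translation": [-3,-3.2,0],"spin": 0,"fingers": 1},
    {"translation": [-3,-3.2,0],"spin": 0,"fingers": 1},
    {"translation": [-3,-3.2,0],"spin": 0,"fingers": 1},
    {"translation": [-3,-3.2,0],"spin": 0,"fingers": 1},
    {"translation": [-3,-3.2,0],"spin": 0,"fingers": 1},
    {"translation": [-3,-3.2,0],"spin": 0,"fingers": 1},
    {"translation": [-1.9,-2,0],"spin": 0,"fingers": 1},
    {"translation": [-1,-1,0],"spin": 0,"fingers": 1},
    {"translation": [0,0,0],"spin": 0,"fingers": 1},
  ],
)

```text
t: 24.58
tool_pos: [0.4933, 0.2315, 0.0929]
orientation: [-3.141, -0.0, -0.118]
force: [0.3, 0.3, -0.5]
width: 0.0128
finger_force: 45.0
```

```bash
python3 go.py 493.8 231.1 15.7 -6.8; python3 -c "
from h import *
L=[]
for n in('side','top'):
    im=env.capture(n)[:,:,::-1];L.append(im)
    cv2.imwrite('pics/%s3.png'%n,im)
def cr(im,n,p,r=45):
    u,v=np.clip(pix(n,p).astype(int),r,[640-r,480-r]);return cv2.resize(im[v-r:v+r,u-r:u+r],(380,380))
cv2.imwrite('pics/c5.png',np.hstack([cr(L[1],'top',[.47,.2,.04],60),cr(L[0],'side',[.47,.2,.05],70)]))"
```

```text
t 24.57 pos [493.3 231.5  92.9] yaw -6.8 q1 0.8 q6 0.65 w 12.8 F [ 0.3  0.3 -0.5] ff 45.0
spin 0.001 tool cm [0.06 0.04 7.72] rows@5: 2
```

View pics/c5.png

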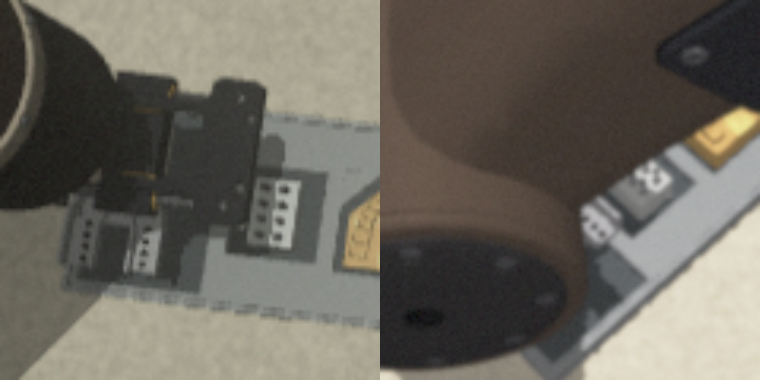

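The top view shows the impression tray held level with its legs over the long recess, and the bur block down in its own recess. Lowering now.

Request:
step_arm(
  series=[
    {"translation": [0.05,0,1.5],"spin": 0,"fingers": 1},
    {"translation": [0,0,1.5],"spin": 0,"fingers": 1},
    {"translation": [0,0,1.5],"spin": 0,"fingers": 1},
    {"translation": [0,0,1.2],"spin": 0,"fingers": 1},
    {"translation": [0,0,0.6],"spin": 0,"fingers": 1},
    {"translation": [0,0,0.4],"spin": 0,"fingers": 1},
    {"translation": [0,0,0.3],"spin": 0,"fingers": 1},
    {"translation": [0,0,0.2],"spin": 0,"fingers": 1},
    {"translation": [0,0,0.2],"spin": 0,"fingers": 1},
    {"translation": [0,0,0.1],"spin": 0,"fingers": 1},
    {"translation": [0,0,0],"spin": 0,"fingers": 1},
  ],
)

```text
t: 26.05
tool_pos: [0.4943, 0.2307, 0.0174]
orientation: [-3.142, -0.0, -0.119]
force: [-0.7, -1.2, -0.5]
width: 0.013
finger_force: 45.0
```

```bash
python3 go.py 493.8 231.1 15.7 -6.8
```

```text
t 26.05 pos [494.3 230.7  17.4] yaw -6.8 q1 0.8 q6 0.66 w 13.0 F [-0.7 -1.2 -0.5] ff 45.0
spin -0.0 tool cm [-0.06 -0.03  0.17] rows@5: 1
```

Request:
step_arm(
  series=[
    {"translation": [0,0,0.1],"spin": 0,"fingers": 1},
    {"translation": [0,0,0.08],"spin": 0,"fingers": 1},
    {"translation": [0,0,0],"spin": 0,"fingers": 1},
    {"translation": [0,0,0],"spin": 0,"fingers": 0.8},
    {"translation": [0,0,0],"spin": 0,"fingers": 0.74},
    {"translation": [0,0,0],"spin": 0,"fingers": 0.74},
    {"translation": [0,0,0],"spin": 0,"fingers": 0.74},
    {"translation": [0,0,-0.5],"spin": 0,"fingers": 0.74},
    {"translation": [0,0,-2],"spin": 0,"fingers": 0.74},
    {"translation": [0,0,-3],"spin": 0,"fingers": 0.74},
    {"translation": [0,0,-4],"spin": 0,"fingers": 0.74},
  ],
  squeeze=25,
)

```text
t: 27.42
tool_pos: [0.4938, 0.2303, 0.1112]
orientation: [3.14, 0.001, -0.119]
force: [1.1, 0.9, -0.0]
width: 0.0232
finger_force: 0.0
```

```bash
python3 go.py 496 -416.5 110 -9; python3 go.py 647 -250 110 0
```

```text
t 27.43 pos [493.8 230.3 111.2] yaw -6.8 q1 0.8 q6 0.66 w 23.2 F [ 1.1  0.9 -0. ] ff 0.0
spin 0.038 tool cm [10.33 63.85  0.12] rows@5: 13
t 27.43 pos [493.8 230.3 111.2] yaw -6.8 q1 0.8 q6 0.66 w 23.2 F [ 1.1  0.9 -0. ] ff 0.0
spin -0.119 tool cm [15.32 48.03  0.12] rows@5: 11
```

Request:
step_arm(
  series=[
    {"translation": [0.3,2,0],"spin": 0.038,"fingers": 0.2},
    {"translation": [0.8,5,0],"spin": 0,"fingers": 0.2},
    {"translation": [0.8,5,0],"spin": 0,"fingers": 0.2},
    {"translation": [0.8,5,0],"spin": 0,"fingers": 0.2},
    {"translation": [0.8,5,0],"spin": 0,"fingers": 0.2},
    {"translation": [0.8,5,0],"spin": 0,"fingers": 0.2},
    {"translation": [0.8,5,0],"spin": 0,"fingers": 0.2},
    {"translation": [0.8,5,0],"spin": 0,"fingers": 0.2},
    {"translation": [0.8,5,0],"spin": 0,"fingers": 0.2},
    {"translation": [0.8,5,0],"spin": 0,"fingers": 0.2},
    {"translation": [0.8,5,0],"spin": 0,"fingers": 0.2},
    {"translation": [0.8,5,0],"spin": 0,"fingers": 0.2},
  ],
)

```text
t: 28.92
tool_pos: [0.495, -0.3484, 0.11]
orientation: [-3.141, 0.001, -0.158]
force: [1.1, -0.5, -0.4]
width: 0.0703
finger_force: 0.0
```

```bash
python3 go.py 496 -416.5 22 -9; python3 - <<'E'
from h import *
im=env.capture('top')[:,:,::-1].copy();cv2.imwrite('pics/top4.png',im)
cv2.imwrite('pics/c6.png',cv2.resize(im[255:355,170:320],None,fx=5,fy=5,interpolation=cv2.INTER_CUBIC))
# half-cast yaw from long base edges in the first picture
t=cv2.imread('pics/top0.png');c,a,W=blob('top',t,masks(t)['buff'],ray('top',(517,288),.01)[0],.01,28)
p=cv2.approxPolyDP(W,6,True)[:,0];print(p.round(0))
for i in range(len(p)):
    d=p[(i+1)%len(p)]-p[i];print(np.linalg.norm(d).round(1),np.degrees(np.arctan2(d[1],d[0])).round(1))
E
```

```text
t 28.93 pos [ 495.  -348.4  110. ] yaw -9.0 q1 -0.29 q6 1.7 w 70.3 F [ 1.1 -0.5 -0.4] ff 0.0
spin -0.001 tool cm [1.16 6.72 8.8 ] rows@5: 3
[[ 524. -401.]
 [ 471. -393.]
 [ 466. -432.]
 [ 521. -442.]]
53.6 170.7
40.0 -96.1
55.8 -9.6
40.4 86.9
```

View pics/c6.png

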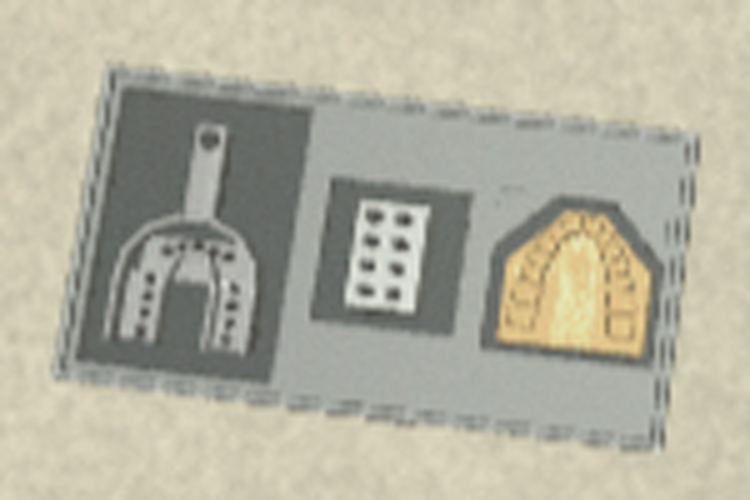

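The crown kit is complete: tray, bur block and cast are all in their recesses, at crop pixels (180,240), (388,255) and (575,280). On to the half cast.

Request:
step_arm(
  series=[
    {"translation": [0.4,3,0],"spin": 0.009,"fingers": 0.2},
    {"translation": [0.5,2.7,1],"spin": 0,"fingers": 0.2},
    {"translation": [0.26,1.02,2],"spin": 0,"fingers": 0.2},
    {"translation": [0,0,1.5],"spin": 0,"fingers": 0.2},
    {"translation": [0,0,0],"spin": 0,"fingers": 0.2},
  ],
)

```text
t: 29.6
tool_pos: [0.4952, -0.4134, 0.0634]
orientation: [-3.14, 0.004, -0.166]
force: [-0.0, -0.1, -0.8]
width: 0.0703
finger_force: 0.0
```

```bash
python3 go.py 496 -416.5 21.5 -9.5;  python3 -c "
from h import *
L=[]
for n in('side','top'):
    im=env.capture(n)[:,:,::-1];L.append(im)
def cr(im,n,p,r=45):
    u,v=np.clip(pix(n,p).astype(int),r,[640-r,480-r]);return cv2.resize(im[v-r:v+r,u-r:u+r],(380,380))
cv2.imwrite('pics/c7.png',np.hstack([cr(L[1],'top',[.496,-.416,.02],40),cr(L[0],'side',[.496,-.416,.03],50)]))"
```

```text
t 29.6 pos [ 495.2 -413.4   63.4] yaw -9.5 q1 -0.39 q6 1.8 w 70.3 F [-0.  -0.1 -0.8] ff 0.0
spin 0.0 tool cm [0.13 0.29 4.19] rows@5: 1
```

View pics/c7.png

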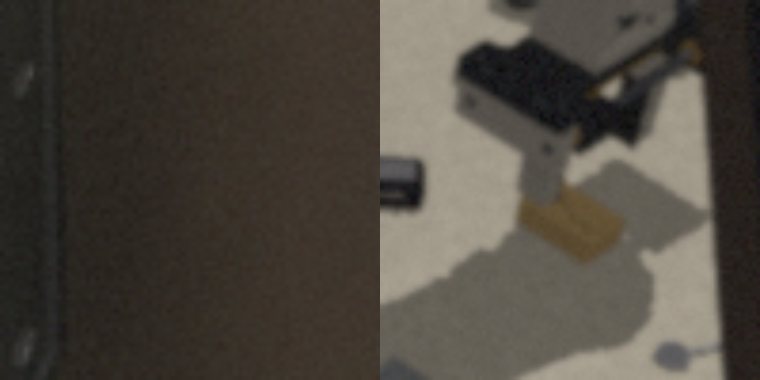

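The side view shows the near finger just beyond the cast's far side and the cast between the fingers. Descend.

Request:
step_arm(
  series=[
    {"translation": [0.05,0.1,1.5],"spin": 0,"fingers": 0.2},
    {"translation": [0,0,1.5],"spin": 0,"fingers": 0.2},
    {"translation": [0,0,0.8],"spin": 0,"fingers": 0.2},
    {"translation": [0,0,0.4],"spin": 0,"fingers": 0.2},
    {"translation": [0,0,0],"spin": 0,"fingers": 0.2},
  ],
)

```text
t: 30.32
tool_pos: [0.4968, -0.4158, 0.0232]
orientation: [-3.142, 0.001, -0.166]
force: [-0.6, 0.2, -0.0]
width: 0.0701
finger_force: 0.0
```

```bash
python3 go.py 496 -416.5 21.5 -9.5
```

```text
t 30.32 pos [ 496.8 -415.8   23.2] yaw -9.5 q1 -0.4 q6 1.8 w 70.1 F [-0.6  0.2 -0. ] ff 0.0
spin 0.0 tool cm [-0.07  0.08  0.17] rows@5: 1
```

Request:
step_arm(
  series=[
    {"translation": [-0.07,0.08,0.15],"spin": 0,"fingers": 0.3},
    {"translation": [0,0,0],"spin": 0,"fingers": 0.45},
    {"translation": [0,0,0],"spin": 0,"fingers": 0.55},
    {"translation": [0,0,0],"spin": 0,"fingers": 1},
    {"translation": [0,0,0],"spin": 0,"fingers": 1},
    {"translation": [0,0,0],"spin": 0,"fingers": 1},
    {"translation": [0,0,0],"spin": 0,"fingers": 1},
  ],
  squeeze=30,
)

```text
t: 31.2
tool_pos: [0.4962, -0.4165, 0.0222]
orientation: [3.142, -0.0, -0.166]
force: [-0.5, -0.2, 2.4]
width: 0.0334
finger_force: 30.0
```

```bash
python3 go.py 452.7 -201.4 90 -7.9
```

```text
t 31.2 pos [ 496.2 -416.5   22.2] yaw -9.5 q1 -0.4 q6 1.8 w 33.4 F [-0.5 -0.2  2.4] ff 30.0
spin -0.028 tool cm [ -7.26 -20.7   -6.78] rows@5: 5
```

Request:
step_arm(
  series=[
    {"translation": [0,0,-0.5],"spin": 0,"fingers": 1},
    {"translation": [0,0,-1.5],"spin": 0,"fingers": 1},
    {"translation": [0,0,-2],"spin": 0,"fingers": 1},
    {"translation": [0,0,-2],"spin": -0.028,"fingers": 1},
    {"translation": [0,0,-0.8],"spin": 0,"fingers": 1},
    {"translation": [-0.9,-2.5,0],"spin": 0,"fingers": 1},
    {"translation": [-1.5,-4.3,0],"spin": 0,"fingers": 1},
    {"translation": [-1.5,-4.3,0],"spin": 0,"fingers": 1},
    {"translation": [-1.5,-4.3,0],"spin": 0,"fingers": 1},
    {"translation": [-1.2,-3.3,0],"spin": 0,"fingers": 1},
    {"translation": [-0.66,-2,0],"spin": 0,"fingers": 1},
    {"translation": [0,0,0],"spin": 0,"fingers": 1},
  ],
)

```text
t: 32.7
tool_pos: [0.4525, -0.2004, 0.0905]
orientation: [-3.141, -0.0, -0.136]
force: [0.3, -0.4, -0.7]
width: 0.0336
finger_force: 30.0
```

Request:
step_arm(
  series=[
    {"translation": [0,0,1.5],"spin": 0,"fingers": 1},
    {"translation": [0,0,1.5],"spin": 0,"fingers": 1},
    {"translation": [0,0,1],"spin": 0,"fingers": 1},
    {"translation": [0,0,0.5],"spin": 0,"fingers": 1},
    {"translation": [0,0,0],"spin": 0,"fingers": 1},
  ],
)

```text
t: 33.33
tool_pos: [0.4526, -0.2017, 0.0449]
orientation: [3.141, 0.001, -0.138]
force: [0.8, 0.2, -0.9]
width: 0.0336
finger_force: 30.0
```

```bash
python3 go.py 452.7 -201.4 25.2 -7.9
```

```text
t 33.33 pos [ 452.6 -201.7   44.9] yaw -7.9 q1 -0.02 q6 1.45 w 33.6 F [ 0.8  0.2 -0.9] ff 30.0
spin -0.0 tool cm [ 0.01 -0.03  1.97] rows@5: 1
```

Request:
step_arm(
  series=[
    {"translation": [0,0,0.7],"spin": 0,"fingers": 1},
    {"translation": [0,0,0.5],"spin": 0,"fingers": 1},
    {"translation": [0,0,0.25],"spin": 0,"fingers": 1},
    {"translation": [0,0,0.15],"spin": 0,"fingers": 1},
    {"translation": [0,0,0.1],"spin": 0,"fingers": 1},
    {"translation": [0,0,0.1],"spin": 0,"fingers": 1},
    {"translation": [0,0,0.1],"spin": 0,"fingers": 1},
    {"translation": [0,0,0],"spin": 0,"fingers": 1},
    {"translation": [0,0,0],"spin": 0,"fingers": 1},
  ],
)

```text
t: 34.45
tool_pos: [0.4527, -0.2015, 0.0261]
orientation: [3.142, -0.0, -0.138]
force: [-0.6, 0.4, -0.7]
width: 0.0336
finger_force: 30.0
```

```bash
python3 go.py 452.7 -201.4 25.2 -7.9
```

```text
t 34.45 pos [ 452.7 -201.5   26.1] yaw -7.9 q1 -0.02 q6 1.45 w 33.6 F [-0.6  0.4 -0.7] ff 30.0
spin 0.0 tool cm [ 0.   -0.01  0.09] rows@5: 1
```

Request:
step_arm(
  series=[
    {"translation": [0,0,0.08],"spin": 0,"fingers": 1},
    {"translation": [0,0,0.05],"spin": 0,"fingers": 1},
    {"translation": [0,0,0],"spin": 0,"fingers": 1},
    {"translation": [0,0,0],"spin": 0,"fingers": 1},
  ],
)

```text
t: 34.95
tool_pos: [0.4527, -0.2015, 0.0251]
orientation: [3.142, -0.0, -0.138]
force: [-1.9, 0.5, 5.1]
width: 0.0334
finger_force: 30.0
```

```bash
python3 go.py 452.7 -201.4 25.2 -7.9
```

```text
t 34.95 pos [ 452.7 -201.5   25.1] yaw -7.9 q1 -0.02 q6 1.45 w 33.4 F [-1.9  0.5  5.1] ff 30.0
spin 0.0 tool cm [ 0.   -0.01 -0.01] rows@5: 1
```

Request:
step_arm(
  series=[
    {"translation": [0,0,0],"spin": 0,"fingers": 0.56},
    {"translation": [0,0,0],"spin": 0,"fingers": 0.5},
    {"translation": [0,0,0],"spin": 0,"fingers": 0.45},
    {"translation": [0,0,0],"spin": 0,"fingers": 0.45},
    {"translation": [0,0,-0.5],"spin": 0,"fingers": 0.45},
    {"translation": [0,0,-2],"spin": 0,"fingers": 0.45},
    {"translation": [0,0,-3],"spin": 0,"fingers": 0.45},
    {"translation": [0,0,-3],"spin": 0,"fingers": 0.45},
  ],
)

```text
t: 35.95
tool_pos: [0.4525, -0.2015, 0.1109]
orientation: [3.141, 0.0, -0.138]
force: [-0.3, 0.0, 0.3]
width: 0.0483
finger_force: 0.0
```

```bash
python3 - <<'E'
from h import *
print("yellow",ray('top',(407,242),.013)*1e3,ray('side',(359,200),.013)*1e3)
t=cv2.imread('pics/top0.png')
h=cv2.cvtColor(t,cv2.COLOR_BGR2HSV)
m=cv2.inRange(h,(0,105,40),(17,255,255))
c,a,W=blob('top',t,m,ray('top',(435,219),.013)[0],.026,16);print(c,a)
p=cv2.approxPolyDP(W,3,True)[:,0]
for i in range(len(p)):
    d=p[(i+1)%len(p)]-p[i];print(np.linalg.norm(d).round(1),np.degrees(np.arctan2(d[1],d[0])).round(1))
s=cv2.imread('pics/top0.png')[200:240,415:455];cv2.imwrite('pics/d.png',cv2.resize(s,None,fx=12,fy=12,interpolation=cv2.INTER_CUBIC))
E
python3 go.py 646.8 -250 80 -7.9
```

```text
yellow [[ 594.91207468 -188.10402634]] [[ 593.2748782 -182.7020762]]
[ 645.09177159 -248.72817733] ((645.9317626953125, -248.76571655273438), (30.06442642211914, 31.7349796295166), 44.20066452026367)
11.2 126.7
13.6 168.1
12.0 -137.3
12.9 -99.8
15.8 -45.8
8.9 -3.2
15.1 42.5
10.8 90.0
t 35.95 pos [ 452.5 -201.5  110.9] yaw -7.9 q1 -0.02 q6 1.45 w 48.3 F [-0.3  0.   0.3] ff 0.0
spin 0.0 tool cm [19.91  2.14  3.09] rows@5: 5
```

View pics/d.png

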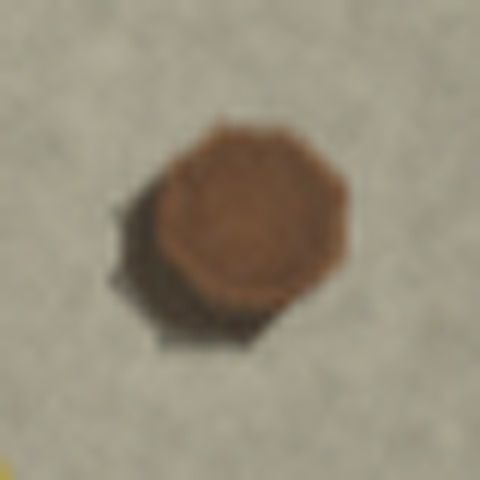

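The dish is a clean octagon with its top-face centre at about (436,218). Its flats lie at about -5° + 45°k. The yellow dish lies at 129° from it, so I'll grip along 40°, clear of it.

```bash
python3 -c "
from h import *
print(ray('top',(436.1,217.9),.026)*1e3)"; python3 go.py 647 -250 80 -50
```

```text
[[ 645.05571585 -250.06302433]]
t 35.95 pos [ 452.5 -201.5  110.9] yaw -7.9 q1 -0.02 q6 1.45 w 48.3 F [-0.3  0.   0.3] ff 0.0
spin 0.735 tool cm [ 16.22 -11.78   3.09] rows@5: 5
```

Request:
step_arm(
  series=[
    {"translation": [0,0,0],"spin": 0.18,"fingers": 0.25},
    {"translation": [0,0,0],"spin": 0.18,"fingers": 0.25},
    {"translation": [0,0,0],"spin": 0.18,"fingers": 0.25},
    {"translation": [0,0,0],"spin": 0.18,"fingers": 0.25},
    {"translation": [0,0,0],"spin": 0.015,"fingers": 0.25},
  ],
)

```text
t: 36.58
tool_pos: [0.4526, -0.2015, 0.11]
orientation: [-3.141, -0.0, -0.872]
force: [-0.2, -0.7, -0.7]
width: 0.0658
finger_force: 0.0
```

```bash
python3 go.py 647 -250 80 -50
```

```text
t 36.58 pos [ 452.6 -201.5  110. ] yaw -50.0 q1 -0.02 q6 0.72 w 65.8 F [-0.2 -0.7 -0.7] ff 0.0
spin 0.0 tool cm [ 16.21 -11.77   3.  ] rows@5: 5
```

Request:
step_arm(
  series=[
    {"translation": [2,-1.46,0],"spin": 0,"fingers": 0.25},
    {"translation": [3.5,-2.54,0],"spin": 0,"fingers": 0.25},
    {"translation": [3.5,-2.54,0],"spin": 0,"fingers": 0.25},
    {"translation": [3.5,-2.54,0],"spin": 0,"fingers": 0.25},
    {"translation": [2.5,-1.82,1],"spin": 0,"fingers": 0.25},
    {"translation": [1.08,-0.79,2],"spin": 0,"fingers": 0.25},
    {"translation": [0,0,1],"spin": 0,"fingers": 0.25},
    {"translation": [0,0,0],"spin": 0,"fingers": 0.25},
  ],
)

```text
t: 37.58
tool_pos: [0.6443, -0.2493, 0.0688]
orientation: [3.14, 0.002, -0.871]
force: [1.1, -0.1, 0.6]
width: 0.0657
finger_force: 0.0
```

```bash
python3 go.py 645.5 -249.5 17.5 -50;  python3 -c "
from h import *
L=[]
for n in('side','top'):
    im=env.capture(n)[:,:,::-1];L.append(im)
def cr(im,n,p,r=45):
    u,v=np.clip(pix(n,p).astype(int),r,[640-r,480-r]);return cv2.resize(im[v-r:v+r,u-r:u+r],(380,380))
cv2.imwrite('pics/c8.png',np.hstack([cr(L[1],'top',[.46,-.16,.02],45),cr(L[0],'side',[.645,-.25,.03],50)]))"
```

```text
t 37.58 pos [ 644.3 -249.3   68.8] yaw -49.9 q1 -0.09 q6 0.79 w 65.7 F [ 1.1 -0.1  0.6] ff 0.0
spin 0.001 tool cm [ 0.09 -0.08  5.13] rows@5: 2
```

View pics/c8.png

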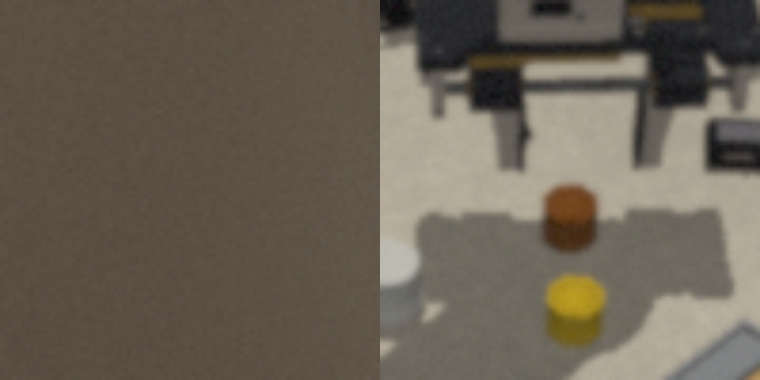

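The side view shows the fingers centred over the amber dish at (570,218), with the yellow one well out of the way. Descend and grip.

Request:
step_arm(
  series=[
    {"translation": [0,0,1.5],"spin": 0,"fingers": 0.25},
    {"translation": [0,0,1.5],"spin": 0,"fingers": 0.25},
    {"translation": [0,0,1.2],"spin": 0,"fingers": 0.25},
    {"translation": [0,0,0.6],"spin": 0,"fingers": 0.25},
    {"translation": [0,0,0.3],"spin": 0,"fingers": 0.3},
    {"translation": [0,0,0],"spin": 0,"fingers": 0.4},
    {"translation": [0,0,0],"spin": 0,"fingers": 0.5},
    {"translation": [0,0,0],"spin": 0,"fingers": 1},
    {"translation": [0,0,0],"spin": 0,"fingers": 1},
    {"translation": [0,0,0],"spin": 0,"fingers": 1},
    {"translation": [0,0,0],"spin": 0,"fingers": 1},
  ],
  squeeze=20,
)

```text
t: 39.05
tool_pos: [0.6458, -0.2496, 0.0192]
orientation: [-3.141, -0.001, -0.873]
force: [0.8, 0.4, 3.7]
width: 0.0352
finger_force: 20.0
```

```bash
for w in -7.9 -97.9 -52.9; do python3 go.py 463.6 -123.5 90 $w; done
```

```text
t 39.05 pos [ 645.8 -249.6   19.2] yaw -50.0 q1 -0.09 q6 0.79 w 35.2 F [0.8 0.4 3.7] ff 20.0
spin -0.735 tool cm [-19.78  -9.98  -7.08] rows@5: 5
t 39.05 pos [ 645.8 -249.6   19.2] yaw -50.0 q1 -0.09 q6 0.79 w 35.2 F [0.8 0.4 3.7] ff 20.0
spin 0.836 tool cm [-9.98 19.78 -7.08] rows@5: 5
t 39.05 pos [ 645.8 -249.6   19.2] yaw -50.0 q1 -0.09 q6 0.79 w 35.2 F [0.8 0.4 3.7] ff 20.0
spin 0.051 tool cm [-21.05   6.93  -7.08] rows@5: 5
```

Request:
step_arm(
  series=[
    {"translation": [0,0,-0.4],"spin": 0,"fingers": 1},
    {"translation": [0,0,-1.2],"spin": 0,"fingers": 1},
    {"translation": [0,0,-2],"spin": 0,"fingers": 1},
    {"translation": [0,0,-2],"spin": 0.1,"fingers": 1},
    {"translation": [0,0,-1.5],"spin": 0.15,"fingers": 1},
    {"translation": [0,0,0],"spin": 0.15,"fingers": 1},
    {"translation": [0,0,0],"spin": 0.15,"fingers": 1},
    {"translation": [0,0,0],"spin": 0.15,"fingers": 1},
    {"translation": [0,0,0],"spin": 0.136,"fingers": 1},
  ],
)

```text
t: 40.17
tool_pos: [0.646, -0.2496, 0.0915]
orientation: [-3.14, -0.0, -1.713]
force: [0.7, -0.7, -1.3]
width: 0.0351
finger_force: 20.0
```

Request:
step_arm(
  series=[
    {"translation": [-1,2,0],"spin": 0,"fingers": 1},
    {"translation": [-2,4,0],"spin": 0,"fingers": 1},
    {"translation": [-2,4,0],"spin": 0,"fingers": 1},
    {"translation": [-2,4,0],"spin": 0,"fingers": 1},
    {"translation": [-1.6,3.2,0],"spin": 0,"fingers": 1},
    {"translation": [-1,1.8,0],"spin": 0,"fingers": 1},
    {"translation": [-0.38,0.78,0],"spin": 0,"fingers": 1},
    {"translation": [0,0,1],"spin": 0,"fingers": 1},
    {"translation": [0,0,2],"spin": 0,"fingers": 1},
    {"translation": [0,0,1],"spin": 0,"fingers": 1},
    {"translation": [0,0,0.5],"spin": 0,"fingers": 1},
    {"translation": [0,0,0],"spin": 0,"fingers": 1},
  ],
)

```text
t: 41.68
tool_pos: [0.4634, -0.1237, 0.0444]
orientation: [3.141, -0.0, -1.709]
force: [0.0, -0.5, -0.2]
width: 0.0349
finger_force: 20.0
```

```bash
python3 go.py 463.6 -123.5 22.2 -97.9
```

```text
t 41.67 pos [ 463.4 -123.7   44.4] yaw -97.9 q1 0.15 q6 -0.29 w 34.9 F [ 0.  -0.5 -0.2] ff 20.0
spin -0.0 tool cm [-0.02 -0.01  2.22] rows@5: 1
```

Request:
step_arm(
  series=[
    {"translation": [0,0,0.8],"spin": 0,"fingers": 1},
    {"translation": [0,0,0.6],"spin": 0,"fingers": 1},
    {"translation": [0,0,0.3],"spin": 0,"fingers": 1},
    {"translation": [0,0,0.2],"spin": 0,"fingers": 1},
    {"translation": [0,0,0.1],"spin": 0,"fingers": 1},
    {"translation": [0,0,0.1],"spin": 0,"fingers": 1},
    {"translation": [0,0,0.06],"spin": 0,"fingers": 1},
    {"translation": [0,0,0],"spin": 0,"fingers": 1},
    {"translation": [0,0,0],"spin": 0,"fingers": 1},
  ],
)

```text
t: 42.8
tool_pos: [0.4634, -0.1235, 0.0232]
orientation: [-3.141, 0.0, -1.709]
force: [-0.5, 0.1, 0.8]
width: 0.0354
finger_force: 20.0
```

```bash
python3 go.py 463.6 -123.5 22.2 -97.9
```

```text
t 42.8 pos [ 463.4 -123.5   23.2] yaw -97.9 q1 0.15 q6 -0.29 w 35.4 F [-0.5  0.1  0.8] ff 20.0
spin -0.0 tool cm [ 0.   -0.02  0.1 ] rows@5: 1
```

Request:
step_arm(
  series=[
    {"translation": [0,0,0.08],"spin": 0,"fingers": 1},
    {"translation": [0,0,0.05],"spin": 0,"fingers": 1},
    {"translation": [0,0,0],"spin": 0,"fingers": 1},
    {"translation": [0,0,0],"spin": 0,"fingers": 1},
  ],
)

```text
t: 43.3
tool_pos: [0.4634, -0.1234, 0.0221]
orientation: [-3.141, 0.0, -1.709]
force: [-1.7, 0.8, 5.4]
width: 0.0349
finger_force: 20.0
```

```bash
python3 go.py 463.6 -123.5 22.2 -97.9
```

```text
t 43.3 pos [ 463.4 -123.4   22.1] yaw -97.9 q1 0.15 q6 -0.29 w 34.9 F [-1.7  0.8  5.4] ff 20.0
spin 0.0 tool cm [ 0.   -0.02 -0.01] rows@5: 1
```

On the floor. Release, lift, and move back out of view (-x is limited, so up and toward -y).

Request:
step_arm(
  series=[
    {"translation": [0,0,0],"spin": 0,"fingers": 0.54},
    {"translation": [0,0,0],"spin": 0,"fingers": 0.48},
    {"translation": [0,0,0],"spin": 0,"fingers": 0.44},
    {"translation": [0,0,0],"spin": 0,"fingers": 0.44},
    {"translation": [0,0,-0.5],"spin": 0,"fingers": 0.44},
    {"translation": [0,0,-2],"spin": 0,"fingers": 0.44},
    {"translation": [0,0,-4],"spin": 0,"fingers": 0.44},
    {"translation": [0,0,-5],"spin": 0,"fingers": 0.44},
    {"translation": [4,0,-1],"spin": 0,"fingers": 0.44},
    {"translation": [5,0,0],"spin": 0,"fingers": 0.44},
    {"translation": [5,0,0],"spin": 0,"fingers": 0.44},
    {"translation": [5,0,0],"spin": 0,"fingers": 0.44},
  ],
)

```text
t: 44.8
tool_pos: [0.4369, -0.3132, 0.1475]
orientation: [-3.141, -0.0, -1.708]
force: [2.0, -0.3, 0.4]
width: 0.0491
finger_force: 0.0
```

Request:
step_arm(
  series=[
    {"translation": [5,0,0],"spin": 0,"fingers": 0.44},
    {"translation": [5,0,0],"spin": 0,"fingers": 0.44},
    {"translation": [5,0,0],"spin": 0,"fingers": 0.44},
    {"translation": [3,0,0],"spin": 0,"fingers": 0.44},
    {"translation": [0,0,0],"spin": 0,"fingers": 0.44},
  ],
)

```text
t: 45.42
tool_pos: [0.4115, -0.4917, 0.1464]
orientation: [3.141, 0.0, -1.712]
force: [-0.8, -0.3, -0.5]
width: 0.0492
finger_force: 0.0
```

```bash
python3 -c "
from h import *
t=env.capture('top')[:,:,::-1];s=env.capture('side')[:,:,::-1]
cv2.imwrite('pics/c9.png',np.hstack([cv2.resize(t[175:355,170:450],(520,334)),cv2.resize(s[170:410,220:460],(280,334))[:, :]]))"
```

```text
(no output)
```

View pics/c9.png

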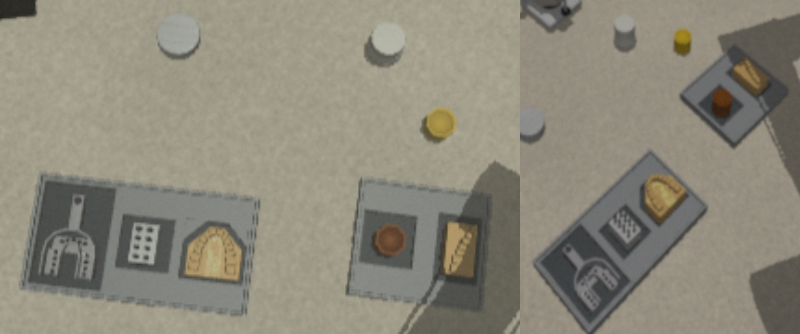

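All five pieces sit upright in their recesses. The jar, wax tin and yellow dish are where they were. Handing in.

```bash
python3 -c "
from bench import env
print(env.close_job())"
```

```text
the job is handed in; nothing more can be done
None
```

Both kits are made up and handed in at about 45 s of the 128 s allowed: all five pieces are upright on their recess floors, with the jar, wax tin and yellow dish left where they stood.

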